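Measured fudge row and price sign

ROBOT

A 6-joint arm with a two-finger parallel gripper is mounted at the origin on the work surface. World frame = base frame: x ahead of the robot, y to its left, z up, the work surface at z = 0. Lengths are in m, angles in degrees, forces in N, time in s.
With the tool pointing down it reaches from about 0.4 to 0.825 m from the base axis. Payload 7 kg.
Tool frame: the origin (TCP) lies midway between the tips of the shut fingers; the grasp point (between the pads) lies 19 mm behind it; z points along the fingers, y is the line along which they close (so a half turn about z gives the same grasp; the last joint's range is limited). The gripper opens to 88 mm and grips with 3 to 60 N. Pads are 19 mm wide; open, the fingers measure 130 mm over their backs; the gripper's body (78 mm by 193 mm) begins 47 mm behind the grasp point.
Start: joints at [83.829, 20.546, 0.682, 0, -70.136, -16.507], TCP at [0.26, 0.623, 0.196] pointing down, gripper open.
Joint ranges: [-176.03, 176.03], [-82.01, 121.73], [-58.28, 71.71], [-173.87, 95.51], [-174.79, -0.11], [-173.66, 173.66]. Speed limits (degrees/s): [136.94, 136.94, 172.46, 180, 180, 180].

INTERFACE

Orientations are given as a 3x3 rotation matrix whose columns are the frame's x, y, z axes.
In Python, from rig import robot gives the robot as it stands. Calls block until the motion is done:
- robot.goto(position, orientation): joint-space move of the TCP to a pose.
- robot.servo_line(position, ori=None, speed=0.15): straight line of the TCP; ori=None keeps the orientation; speed is the mean speed in m/s.
- robot.movej(angles): joint-space move.
- robot.move_gripper(opening): opening from 0.0 (shut) to 1.0 (fully open); the grip force is fixed at half the most; returns when the fingers have stopped.
- robot.dwell(seconds).
- robot.ik(position, orientation): joint angles nearest the present ones, or None.
- robot.grab_frame(name): name is "side" or "top" or "wrist"; returns (picture, depth): 420x560x3 uint8, red, green, blue; 420x560 float32, m along the optical axis (not along the pixel's ray), 0 where there is no reading.
- robot.camera_info(name): a dict with "vfov" (degrees; the focal length in pixels is half the picture's height over the tangent of half this angle, whatever the lens; pixels are square), "cx", "cy" (the principal point, pixels), "k1" (the pictures are not rectified: a ray, as slopes to the right and down, at radius r is drawn at 1 + k1 r^2 times it, then the intrinsics apply), "view" (4x4, takes a point from world to camera coordinates); the wrist camera has in their place "T_tool_cam" (4x4, takes a point from camera to tool coordinates, whose origin is the TCP and whose axes are the flange's). Camera axes: x right, y down, z forward; pixel columns grow to the right and rows downward; lengths in m; the calibration is good to about 2 mm. A picture is of the moment at which its call begins: read the wrist's pose just before it. camera_info takes no time and is no camera call.
A pose or a line that the arm cannot do raises robot.Unreachable and nothing moves.
- robot.job_done(): hands the job in; it is judged then, once.
Readings, each from a call of its own:
- robot.read_t(): time.
- robot.read_qpos(): joint angles.
- robot.read_qvel(): joint speeds.
- robot.read_effort(): joint torques, N m.
- robot.read_position(): TCP position.
- robot.read_tcp_rot(): TCP orientation.
- robot.read_force(): force on the tool from outside, world axes, zero at the start.
- robot.read_ft_torque(): the same for the moment, N m.
- robot.read_grip_width(): opening from 0.0 (shut) to 1.0 (fully open).
- robot.read_finger_force(): force on a finger pad.
Only numpy, scipy, OpenCV 4.12 (cv2) and the standard library are available. Lean on these libraries where they do the work, as an engineer would, in place of code of your own. Each camera call takes 0.05 s, during which the arm holds its last target. There are 200 camera calls.

TASK

Set out the fudge row: hook the retractable ruler over the outside of the serving board's end rail, on the far half of the board, back away with it square to the rail until the front of its case stands over the brass strip, and push its lock grip fully down so that it stays there. Lay every fudge slice flat on the board in one row between rail and strip, on your side of the ruler with a gap of 2 to 5 cm to it and the long sides parallel to the rail, and raise the folded price sign to about 60 degrees from flat. Leave the jar, the mug and the carton alone.

Things in the scene. Friction and masses are not known exactly. Their poses are not given: they have to be found in the camera images.
- board: fixed flat white marble serving board on the counter, 200 mm (its x) by 300 mm (its y, from -130 to +170), 12 mm thick. Origin at counter height; x points away from the robot (the far half is x > 0), y towards the rail end, z up; turned on the counter by up to 0.15 rad.
- rail (a point): dark wooden end rail across the board's +y end, 200 mm long (board's x), 10 mm thick, its top 25 mm above the counter and 13 mm above the board's surface. This point: top edge of its OUTER (+y) face, mid length; axes as the board's. The inner face is 10 mm towards -y.
- mark: brass strip inlaid flat across the board, 196 mm (x) by 8 mm (y), flush (1 mm high, nothing to bump into), parallel to the rail. Origin on its centre line at the board's surface, axes as the board's. 130 to 175 mm from the rail's outer face, different each time.
- grip (a point): centre of the upright steel lock grip on top of the ruler's case: plate 34 mm long (its x, the blade's direction), 14 mm thick (its y), top 18 mm above this point, foot 22 mm below; the case's top is 8 mm below the foot. Pinch it across 14 mm; the whole ruler (0.4 kg) is lifted and drawn by it. 66 mm above the case's underside when unlocked, 59 mm locked. Over the case's middle; z up.
- case_mid (a point): centre of the ruler's black case, 84 mm (x) by 46 mm (y) by 36 mm high, 18 mm above its underside. x: direction in which the blade leaves the case, z up. The ruler starts standing on the board, unlocked and retracted.
- case_front (a point): bottom middle of the case's front face, 42 mm before its centre; axes as case_mid.
- hook (a point): steel hook at the end of the yellow blade: lip 22 mm wide, 3 mm thick. This point: middle of its INNER face (looks back to the case), 10 mm above the case's underside; the lip's foot is 3 mm, the blade's underside 15 mm above the case's underside. Retracted, the inner face is 26 mm before the case's front: room to lower the lip behind the 10 mm rail with the case on the board inside it.
- blade (a joint): length of blade drawn out of the case, m: 0 retracted, at most 0.170. A spring draws it in with 4.4 to 5.1 N; if let go unlocked, the case is drawn back to the rail.
- lock (a joint): travel of the lock grip, m: 0 up (free), 0.007 fully down (locked). Takes 3 to 10 N to push down with the case standing on the board, and stays where it is left; up to 0.0025 the blade runs free, from 0.005 a pawl holds it on teeth 2.6 mm apart (the case may shift up to 3 mm on locking). Pulling the grip up, or lifting the ruler by it, frees the lock again.
- slice0 (a point): centre of a dark chocolate fudge slice, 54 mm long (its x), 24 mm wide (its y), 30 mm high (z), 48 g, lying on the counter to the right; 3 or 4 are present. Grasp across its 54 mm length when placing, as neighbours in the row stand close.
- slice1 (a point): centre of a dark chocolate fudge slice, 54 mm long (its x), 24 mm wide (its y), 30 mm high (z), 48 g, lying on the counter to the right; 3 or 4 are present. Grasp across its 54 mm length when placing, as neighbours in the row stand close.
- slice2 (a point): centre of a dark chocolate fudge slice, 54 mm long (its x), 24 mm wide (its y), 30 mm high (z), 48 g, lying on the counter to the right; 3 or 4 are present. Grasp across its 54 mm length when placing, as neighbours in the row stand close.
- slice3 (a point): centre of a dark chocolate fudge slice, 54 mm long (its x), 24 mm wide (its y), 30 mm high (z), 48 g, lying on the counter to the right; 3 or 4 are present. Grasp across its 54 mm length when placing, as neighbours in the row stand close.
- bar (a point): middle of the 12 mm thick round steel bar, 104 mm long (its y), along the free near edge of the white price sign. Between bar and panel is an open gap 39 mm wide, 92 mm long, for a finger. Bar parallel to the hinge, 130 mm from it; it can turn between the fingers. x: in the sign's plane from bar to hinge, z the face's normal.
- sign_hinge (a point): the sign's hinge axis, on the fixed stand, 34 mm above the counter. y: along the axis; x points from the folded sign's bar to the hinge, away from the robot; z up. A turn of q raises the bar to 34 mm + 130 mm sin q and puts it 130 mm cos q behind the hinge along -x.
- sign (a joint): angle of the price sign, rad: 0 folded flat, 1.57 upright, 1.9 at most; stiff (about 0.3 Nm), stays where it is left.
- jar: bystander: closed jar, 72 mm wide, 100 mm high; leave alone
- mug: bystander: white mug, 85 mm high; leave alone
- carton: bystander: small cardboard box 70 x 100 x 50 mm high; leave alone
Not all that is in view belongs to the job. There is more than one size of the part that bears grip; the job needs the smallest.

How it is judged:
By the outcome, as a careful person would: the job done as asked, in the order asked, and still so for the second after the job is handed in, with the robot touching nothing.
Of fudge0, fudge1, fudge2, fudge3 only 3 to 4 are there at a start; the rules pass over those that are not, and their reading is None.
At some moment in a run one of fudge0, fudge1, fudge2, fudge3 may be knocked a few centimetres aside while the robot is not near it.
Once in a run the grip may slacken for a moment while it holds something.
It also fails if it takes over 210 s, if anything falls off the work surface, if the arm or the gripper's body presses on something with over 40 N, if the wrist force passes 120 N, or if a joint passes its speed limit or range.

## Working session

There is one attempt and no reset: what is moved stays moved. The work goes in short steps, each a Python script; the robot and the scene stay as the last script left them, time stands still between calls to the robot, and variables do not carry over. Pictures are saved under pics/ and viewed, at most 14 in all, crops included, and the job is handed in when it is done.

```bash
ls; mkdir -p pics
cat > h.py <<'E'
import numpy as np, cv2
from rig import robot
def grab(n):
    p=np.array(robot.read_position());R=np.array(robot.read_tcp_rot())
    im,d=robot.grab_frame(n); ci=robot.camera_info(n)
    if 'view' in ci: T=np.linalg.inv(np.array(ci['view']))
    else:
        W=np.eye(4);W[:3,:3]=R;W[:3,3]=p; T=W@np.array(ci['T_tool_cam'])
    f=210/np.tan(np.radians(ci['vfov'])/2)
    return dict(im=im,d=d,T=T,f=f,cx=ci['cx'],cy=ci['cy'],k=ci['k1'])
def slopes(c,uv):
    uv=np.atleast_2d(np.asarray(uv,float)); s=(uv-[c['cx'],c['cy']])/c['f']; x=s.copy()
    for _ in range(15): x=s/(1+c['k']*(x**2).sum(1,keepdims=True))
    return x
def onplane(c,uv,z):
    x=slopes(c,uv); D=np.c_[x,np.ones(len(x))]@c['T'][:3,:3].T; o=c['T'][:3,3]
    return o+D*((z-o[2])/D[:,2])[:,None]
def cloud(c):
    v,u=np.mgrid[0:420,0:560]; x=slopes(c,np.c_[u.ravel(),v.ravel()])
    P=np.c_[x,np.ones(len(x))]*c['d'].reshape(-1,1)
    return (P@c['T'][:3,:3].T+c['T'][:3,3]).reshape(420,560,3)
def save(c,n,box=None,s=1):
    im=c['im'][...,::-1]
    if box: im=im[box[1]:box[3],box[0]:box[2]]
    cv2.imwrite('pics/'+n,cv2.resize(im,None,fx=s,fy=s))
def down(a): # tool down, closing (y) axis at world angle a (deg)
    a=np.radians(a); y=np.array([np.cos(a),np.sin(a),0]); z=np.array([0,0,-1.]); return np.c_[np.cross(y,z),y,z]
def project(c,P):
    P=np.atleast_2d(P); q=(P-c['T'][:3,3])@c['T'][:3,:3]; x=q[:,:2]/q[:,2:]
    return x*(1+c['k']*(x**2).sum(1,keepdims=True))*c['f']+[c['cx'],c['cy']]
E
python3 - <<'E'
from h import *
import pickle
for n in ('top','side'):
    c=grab(n); save(c,n+'0.png',s=1.4); pickle.dump(c,open(n+'0.pkl','wb')); print(n,c['T'].round(3).tolist(),c['f'],c['k'])
print(robot.read_tcp_rot(),robot.read_t())
E
```

```text
pics
top [[0.013, -0.996, 0.091, 0.431], [-1.0, -0.012, 0.011, -0.025], [-0.01, -0.091, -0.996, 1.482], [0.0, 0.0, 0.0, 1.0]] 506.23377034655 -0.08839731189859651
side [[0.92, -0.246, 0.304, 0.203], [-0.391, -0.571, 0.721, -0.82], [-0.004, -0.783, -0.622, 0.78], [0.0, 0.0, 0.0, 1.0]] 481.83807356124237 -0.13871720838516988
[[ 9.22655043e-01 -3.85626077e-01 -4.47705371e-04]
 [-3.85626311e-01 -9.22653931e-01 -1.43932815e-03]
 [ 1.41965349e-04  1.50065035e-03 -9.99998864e-01]] 0.1
```

View pics/top0.png

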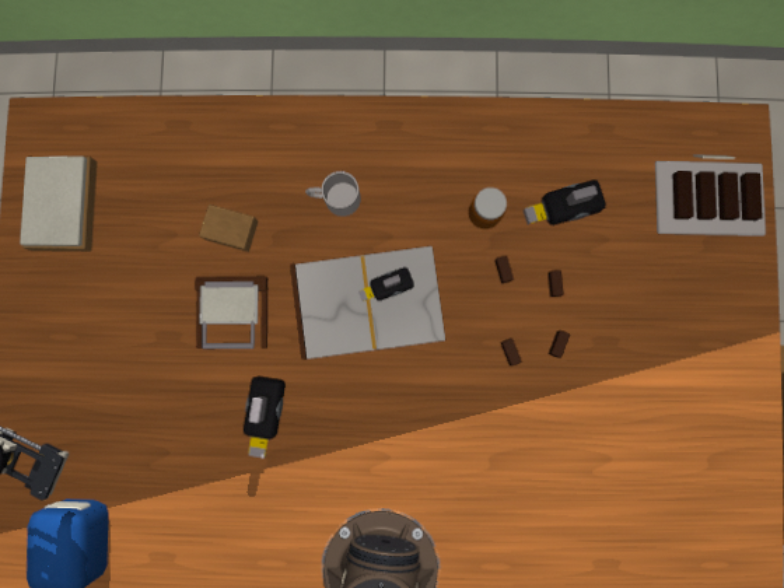

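View pics/side0.png

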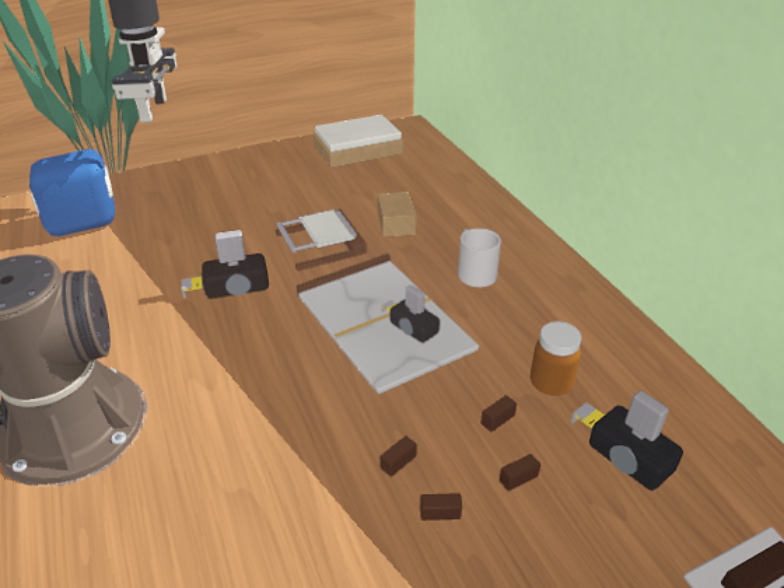

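Likely confusions (top0 pixels at 1.4x scale). Rulers: (390,283) on the board and smallest, (265,408) larger, (574,202) larger; I choose the first. Dark bars: four small slices at (504,269), (556,283), (559,344) and (511,351), plus four larger bars on the tray at (716,195), which are decoys. The sign is at (230,312), and the white box at (57,200) is a distractor.

```bash
cat > m.py <<'E'
from h import *
def comps(mask,amin):
    n,l,s,ct=cv2.connectedComponentsWithStats(mask.astype(np.uint8)); 
    return [(l==i) for i in range(1,n) if s[i,4]>=amin]
def rect(P): # min-area rect of xy pts
    (c,(w,h),a)=cv2.minAreaRect((P[:,:2]*1000).astype(np.float32))
    if w<h: w,h,a=h,w,a+90
    a=(a+90)%180-90
    return np.array(c)/1000,w,h,a # long side angle
def hsv(c): return cv2.cvtColor(c['im'],cv2.COLOR_RGB2HSV)
def uvof(m): v,u=np.nonzero(m); return np.c_[u,v]
def slices(c,zt=0.030,amin=30):
    H=hsv(c); m=(H[...,2]<75)&(H[...,1]>90)
    X=onplane(c,np.c_[np.mgrid[0:420,0:560][1].ravel(),np.mgrid[0:420,0:560][0].ravel()],0.03).reshape(420,560,3)
    out=[]
    for k in comps(m,amin):
        P=X[k]; r=rect(P)
        if 30<r[1]<80 and 15<r[2]<50: out.append(r)
    return out
E
python3 - <<'E'
from m import *
import pickle
c=pickle.load(open('top0.pkl','rb')); s=pickle.load(open('side0.pkl','rb'))
for r in slices(c): print('slice?',r)
H=hsv(c)
m=(H[...,2]>120)&(H[...,1]<45)
for k in comps(m,400): print('white',rect(onplane(c,uvof(k),0.012)),k.sum())
y=(H[...,0]>15)&(H[...,0]<32)&(H[...,1]>150)&(H[...,2]>120)
for k in comps(y,15): print('yel',rect(onplane(c,uvof(k),0.012)),k.sum())
b=(H[...,2]<50)
for k in comps(b,60): print('blk',rect(onplane(c,uvof(k),0.036)),k.sum())
rl=(H[...,2]<95)
for k in comps(rl,60): print('dark',rect(onplane(c,uvof(k),0.025)),k.sum())
C=cloud(c)
# depth-based
for n,(u,v) in dict(grip=(391,281),case=(405,290),board=(330,300),signpanel=(228,305),slice=(556,283),grip2=(258,408),case2=(275,400)).items():
    print(n,C[int(v/1.4),int(u/1.4)].round(4))
print(robot.camera_info('wrist')['T_tool_cam'],robot.camera_info('wrist'))
E
```

```text
slice? (array([ 0.72106427, -0.20297415]), 68.92211151123047, 37.80007553100586, 70.42947387695312)
slice? (array([ 0.61508209, -0.24595372]), 54.199485778808594, 26.81380844116211, 15.854231834411621)
slice? (array([ 0.58761432, -0.35302039]), 53.154930114746094, 28.637802124023438, 6.695488929748535)
slice? (array([ 0.4629386 , -0.35940775]), 54.71468734741211, 27.848651885986328, -21.377525329589844)
slice? (array([ 0.44508362, -0.26026025]), 53.42246627807617, 26.21976661682129, 22.038999557495117)
white (array([1.04953174, 0.61720703]), 239.30450439453125, 88.1063003540039, 89.18439483642578) 2033
white (array([1.05012048, 0.37314307]), 239.65997314453125, 87.27718353271484, 89.59426879882812) 2158
white (array([1.04996399, 0.12962387]), 238.32456970214844, 86.65042877197266, -89.81617039442062) 2202
white (array([ 1.05042151, -0.1138045 ]), 237.45802307128906, 89.47196960449219, -89.30237436294556) 2246
white (array([ 1.050245  , -0.35895209]), 237.4940948486328, 89.40492248535156, -89.82232600450516) 2174
white (array([1.04925317, 0.80799762]), 131.11302185058594, 89.123779296
[... 5002 characters left out ...]
-3.03046770e-01  8.22216090e-02]
 [ 9.99999936e-01 -1.98900929e-04 -2.98807972e-04 -2.65972234e-06]
 [ 2.24480435e-04 -3.03046834e-01  9.52975638e-01 -1.90125031e-01]
 [ 0.00000000e+00  0.00000000e+00  0.00000000e+00  1.00000000e+00]] {'vfov': 59.576097123076586, 'cx': 279.68588461829086, 'cy': 211.37665873572448, 'k1': -0.003665074281770739, 'T_tool_cam': array([[-2.80100550e-04, -9.52975643e-01, -3.03046770e-01,
         8.22216090e-02],
       [ 9.99999936e-01, -1.98900929e-04, -2.98807972e-04,
        -2.65972234e-06],
       [ 2.24480435e-04, -3.03046834e-01,  9.52975638e-01,
        -1.90125031e-01],
       [ 0.00000000e+00,  0.00000000e+00,  0.00000000e+00,
         1.00000000e+00]])}
```

Run:
```python
from m import *
import pickle
robot.goto([0.55,0.06,0.30],down(8.4)); c=grab('wrist'); pickle.dump(c,open('w1.pkl','wb')); save(c,'w1.png'); print(robot.read_t(),robot.read_qpos())
H=hsv(c)
for k in comps(H[...,2]<50,500):
    print('blk',rect(onplane(c,uvof(k),0.048)),rect(uvof(k)/1000.))
y=(H[...,0]>15)&(H[...,0]<32)&(H[...,1]>150)&(H[...,2]>120)
for k in comps(y,100): print('yel',rect(onplane(c,uvof(k),0.012)),k.sum(),rect(uvof(k)/1000.))
for k in comps(H[...,2]<95,800): print('dark',rect(onplane(c,uvof(k),0.025)),rect(uvof(k)/1000.))
C=cloud(c); m=(C[...,2]>0.085)&(C[...,2]<0.11)
for k in comps(m,100): print('grip top',rect(onplane(c,uvof(k),0.096)),np.median(C[k],0),rect(uvof(k)/1000.))
```

```text
2.775 [ 2.65463972e+01  6.11021023e+00 -4.89480477e+00 -3.05480247e-03
 -7.90088833e+01  1.61868800e+02]
blk (array([0.36798428, 0.20533136]), 61.09032440185547, 19.313085556030273, 8.290371894836426) (array([0.1315, 0.01  ]), 57.0, 20.0, 0.0)
blk (array([ 0.90280823, -0.11537971]), 171.65394592285156, 171.1732177734375, 8.347513198852539) (array([0.5   , 0.3225]), 118.0, 105.0, 0.0)
blk (array([ 0.58958508, -0.21366217]), 864.5375366210938, 235.48382568359375, 8.407400131225586) (array([0.2795, 0.351 ]), 559.0, 136.0, 0.0)
dark (array([0.34909067, 0.20717278]), 84.58368682861328, 20.319984436035156, 8.285037994384766) (array([0.1225, 0.01  ]), 75.0, 20.0, 0.0)
dark (array([0.52539264, 0.17708701]), 199.20809936523438, 9.880636215209961, 8.377963066101074) (array([0.2735, 0.0625]), 169.0, 9.0, 0.0)
dark (array([ 0.58407013, -0.01958207]), 92.73078918457031, 47.36229705810547, -68.42945861816406) (array([0.29619342, 0.22407213]), 65.04717254638672, 35.38657760620117, 76.75948333740234)
dark (array([ 0.58932129, -0.21217505]), 909.5250244140625, 288.1457214355469, 8.40739917755127) (ar
[... 352 characters left out ...]
 0.36349146]), 35.4613151550293, 24.302976608276367, -6.7098388671875)
grip top (array([0.76162842, 0.09181287]), 73.44133758544922, 73.19152069091797, -24.67003631591797) [0.7688093  0.09220606 0.086227  ] (array([0.47625003, 0.17324998]), 72.12489318847656, 61.51828384399414, -45.0)
grip top (array([ 0.58239514, -0.01414985]), 37.10609817504883, 14.022321701049805, -67.9935417175293) [ 0.5821994  -0.01328339  0.09685236] (array([0.2982059 , 0.24082353]), 29.83188247680664, 12.126781463623047, 75.96376037597656)
grip top (array([ 0.73163928, -0.1789381 ]), 47.370399475097656, 12.784411430358887, 8.333368301391602) [ 0.73321164 -0.18233362  0.09221842] (array([0.39 , 0.372]), 36.0, 8.0, 0.0)
```

View pics/w1.png

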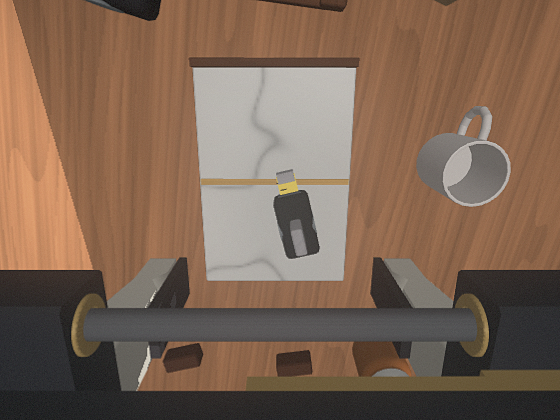

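```bash
cat > b.py <<'E'
from m import *
A=8.4; a=np.radians(A); XB=np.array([np.cos(a),np.sin(a),0]); YB=np.array([-np.sin(a),np.cos(a),0])
RC=np.array([0.5250,0.1775,0]); RO=RC+0.005*YB   # rail outer mid
def B(x,y,z): return RO+x*XB+y*YB+[0,0,z]   # y relative to rail outer face
def inB(p): d=np.asarray(p)-RO; return np.array([d@XB,d@YB,p[2]])
E
python3 - <<'E'
from b import *
import pickle
c=pickle.load(open('w1.pkl','rb'))
H=hsv(c); y=(H[...,0]>12)&(H[...,0]<34)&(H[...,1]>110); y[:170]=0;y[195:]=0;y[:,:200]=0;y[:,350:]=0; y[:,268:305]=0
P=onplane(c,uvof(y),0.012); q=np.array([inB(p) for p in P]); print('strip',y.sum(),q[:,0].min(),q[:,0].max(),q[:,1].min(),q[:,1].max(),np.polyfit(q[:,0],q[:,1],1))
g=[0.5824,-0.0141,0.078]; print('grip in B',inB(g))
R=down(22-180)
robot.goto([g[0],g[1],0.15],R); robot.move_gripper(0.6)
robot.servo_line([g[0],g[1],0.061],speed=0.08)
print(robot.read_force()); robot.move_gripper(0.0); print(robot.read_grip_width()*88,robot.read_finger_force(),robot.read_force())
robot.servo_line([g[0],g[1],0.095],speed=0.08)
print(robot.read_force(),robot.read_grip_width()*88,robot.read_t(),robot.read_qpos())
c=grab('wrist'); pickle.dump(c,open('w2.pkl','wb')); save(c,'w2.png')
E
```

```text
strip 533 -0.09742401026989574 0.09720587078106423 -0.1553624042940693 -0.1485049465709216 [-0.00123728 -0.15140207]
grip in B [ 0.02879472 -0.20292974  0.078     ]
[-0.14040929 -0.19252368  0.07136798]
13.089793061649036 29.99779611825943 [-0.05586659  1.21874698 -1.04427391]
[-0.70514645 -0.15176131 -4.70511036] 13.283848213181688 8.4667 [ 1.78340253e+01  1.67950004e+01 -1.90043885e+01 -2.58964701e-02
 -5.42106021e+01  4.16400757e+00]
```

View pics/w2.png

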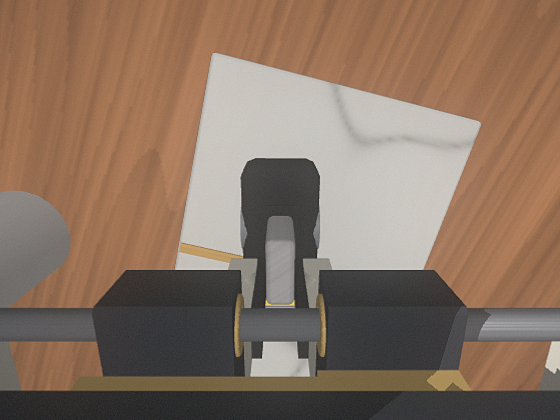

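Run:
```python
from b import *
import pickle
R=down(8.4-180)
robot.servo_line(B(0.048,-0.062,0.095),R,speed=0.1)
robot.servo_line(B(0.048,-0.060,0.070),speed=0.06)
for z in (0.066,0.064,0.0625,0.0615,0.0605):
    robot.servo_line(B(0.048,-0.060,z),speed=0.03); F=robot.read_force(); print(z,np.round(F,2),robot.read_grip_width()*88)
    if F[2]>-0.5: break
print(inB(robot.read_position()),robot.read_t())
c=grab('wrist'); pickle.dump(c,open('w3.pkl','wb'))
H=hsv(c); y=(H[...,0]>12)&(H[...,0]<34)&(H[...,1]>110)
for k in comps(y,60):
    q=np.array([inB(p) for p in onplane(c,uvof(k),0.012)]); print(k.sum(),q[:,:2].min(0),q[:,:2].max(0),q[:,1].mean())
s=grab('side'); save(s,'s3.png',(150,130,400,320),3)
```

```text
0.066 [ 0.7   0.22 -4.83] 13.308497450954457
0.064 [ 0.82 -0.11 -4.3 ] 13.486985813274275
0.0625 [ 0.04  0.17 -4.59] 13.363392057186998
0.0615 [ 0.28 -0.42 -3.71] 13.155305699813827
0.0605 [-0.89 -0.16 -1.62] 13.435836377345396
[ 0.04820488 -0.06002029  0.06075612] 11.9417
69 [ 0.2023255 -0.1917252] [ 0.21196126 -0.18223991] -0.18701008836302827
92 [-0.11605084 -0.19113039] [-0.1053279  -0.17518812] -0.18471937004639563
88 [ 0.16533069 -0.16637079] [ 0.17621012 -0.15336139] -0.16050786806611797
4200 [-0.09975855 -0.1550704 ] [ 0.09840375 -0.14753704] -0.15153906617204072
61 [ 0.15645403 -0.13746837] [ 0.16493518 -0.12650773] -0.13205809830013662
72 [ 0.19049643 -0.0990282 ] [ 0.19849195 -0.08072936] -0.08931000898776115
92 [ 0.16776625 -0.07019159] [ 0.17565614 -0.04829237] -0.059655896055371915
94 [ 0.21093103 -0.03995239] [ 0.22555823 -0.01393827] -0.027960775062843772
61 [0.03744765 0.00250763] [0.0590187  0.00673774] 0.005792412311013655
215 [0.07844712 0.0050433 ] [0.0832198  0.05230311] 0.029447584947336593
190 [0.01319923 0.00419938] [0.01742157 0.05230254] 0.029724736564096462
5374 [-0.10915696  0.06576043] [0.21708364 0.0855672 ] 0.07738046836677953
```

View pics/s3.png

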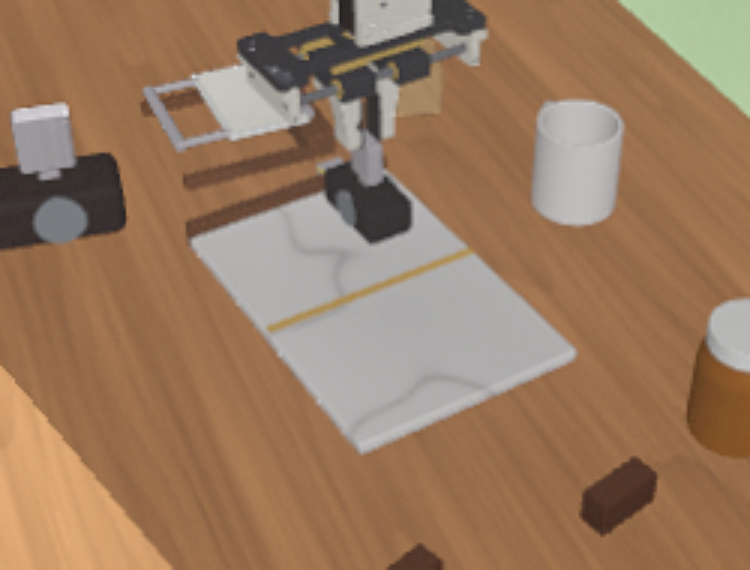

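Run:
```python
from b import *
y=-0.060
while y>-0.078:
    y-=0.0015; robot.servo_line(B(0.048,y,0.0605),speed=0.03)
    F=np.array(robot.read_force()); print(round(y,4),inB(robot.read_position())[1].round(4),(F@YB).round(2),(F@XB).round(2),F[2].round(2),round(robot.read_grip_width()*88,1))
print(robot.read_t())
```

```text
-0.0615 -0.0614 0.44 -0.3 -0.62 13.4
-0.063 -0.0628 1.63 0.78 1.14 13.3
-0.0645 -0.0645 2.41 1.43 1.17 13.5
-0.066 -0.066 2.44 0.81 1.96 14.1
-0.0675 -0.0675 3.25 0.73 0.75 12.9
-0.069 -0.0685 6.01 0.64 2.23 13.4
-0.0705 -0.0696 6.81 0.35 1.92 13.5
-0.072 -0.071 7.23 1.05 2.3 13.5
-0.0735 -0.0725 7.01 0.53 0.98 13.4
-0.075 -0.074 8.07 0.16 1.74 13.2
-0.0765 -0.0755 7.94 -0.5 1.74 13.2
-0.078 -0.077 8.0 0.27 1.69 13.3
15.0417
```

Run:
```python
from b import *
for y in (-0.11,-0.15,-0.185,-0.1955):
    robot.servo_line(B(0.048,y,0.0608),speed=0.06)
    F=np.array(robot.read_force()); print(y,inB(robot.read_position()).round(4),(F@YB).round(2),(F@XB).round(2),F[2].round(2),round(robot.read_grip_width()*88,1))
print(robot.read_t()); c=grab('side'); save(c,'s4.png',(170,130,370,280),4)
```

```text
-0.11 [ 0.0474 -0.11    0.0603] 3.91 0.69 -1.66 13.7
-0.15 [ 0.0474 -0.15    0.0604] 4.38 0.5 -2.87 13.4
-0.185 [ 0.0476 -0.185   0.0606] 3.73 0.99 -2.36 13.3
-0.1955 [ 0.0478 -0.1955  0.0607] 3.96 -0.49 -3.64 13.5
17.6
```

View pics/s4.png

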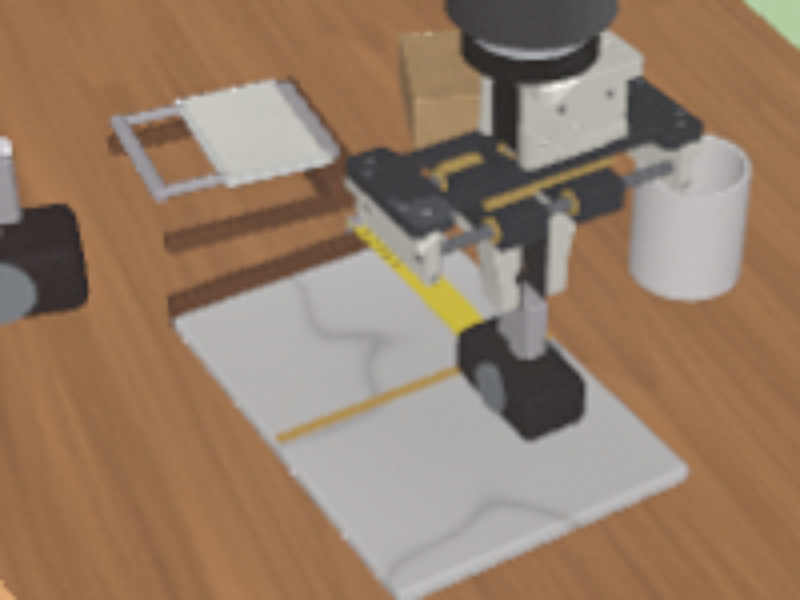

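Run:
```python
from b import *
z=0.0608
while z>0.048:
    z-=0.001; robot.servo_line(B(0.048,-0.195,z),speed=0.03)
    F=np.array(robot.read_force()); print(round(z,4),inB(robot.read_position()).round(4),(F@YB).round(2),F[2].round(2),round(robot.read_grip_width()*88,1))
    if F[2]>18: break
print(robot.read_t())
```

```text
0.0598 [ 0.0481 -0.195   0.0601] 3.11 1.1 13.2
0.0588 [ 0.0482 -0.195   0.059 ] 2.8 2.25 13.4
0.0578 [ 0.0481 -0.195   0.0578] 2.32 2.24 13.6
0.0568 [ 0.0481 -0.1949  0.0568] 4.58 1.39 13.4
0.0558 [ 0.0481 -0.1949  0.0557] 4.17 1.23 13.3
0.0548 [ 0.048  -0.1949  0.0546] 3.43 0.77 13.5
0.0538 [ 0.0482 -0.1949  0.0543] 5.89 4.12 13.6
0.0528 [ 0.0485 -0.1947  0.0541] 6.42 10.8 13.2
0.0518 [ 0.0487 -0.1944  0.0538] 9.79 17.27 13.7
0.0508 [ 0.0489 -0.1943  0.0537] 10.52 23.07 13.5
20.15
```

Run:
```python
from b import *
import pickle
p=B(0.048,-0.1948,0.054); robot.servo_line(p,speed=0.03)
robot.move_gripper(0.45); print(robot.read_force())
robot.servo_line(B(0.048,-0.1948,0.16),speed=0.1)
robot.goto(B(0.03,-0.13,0.24),down(8.4)); c=grab('wrist'); pickle.dump(c,open('w5.pkl','wb')); save(c,'w5.png'); print(robot.read_t())
C=cloud(c); m=(C[...,2]>0.08)&(C[...,2]<0.11)
for k in comps(m,100):
    r=rect(onplane(c,uvof(k),0.089)); print('grip top',inB([*r[0],0.09]),r,np.median(C[k],0))
H=hsv(c)
for k in comps(H[...,2]<60,1500):
    r=rect(onplane(c,uvof(k),0.048)); print(inB([*r[0],0]),r)
y=(H[...,0]>12)&(H[...,0]<34)&(H[...,1]>110)
for k in comps(y,200):
    q=np.array([inB(p) for p in onplane(c,uvof(k),0.012)]); print(k.sum(),q[:,:2].min(0),q[:,:2].max(0),q[:,1].mean())
t=grab('top')
for r in slices(t): print(r,inB([*r[0],0])[:2])
```

```text
[0.59264574 0.0770007  0.07123902]
24.8917
grip top [ 0.22420006 -0.12529212  0.09      ] (array([0.76436755, 0.09125015]), 77.40534973144531, 74.87996673583984, 6.7229084968566895) [0.77093232 0.0928197  0.08564304]
grip top [ 0.04768022 -0.19257673  0.09      ] (array([ 0.5995705, -0.0010992]), 36.97575378417969, 13.2323579788208, -81.11169147491455) [ 0.5994025  -0.00071324  0.09019978]
[ 0.02907603 -0.34969893  0.        ] (array([ 0.60411877, -0.1592536 ]), 747.2083129882812, 220.38751220703125, 8.379091262817383)
[ 0.22965432 -0.31361231  0.        ] (array([ 0.79727368, -0.09425302]), 196.61593627929688, 147.8292694091797, 8.337379455566406)
3565 [-0.09748853 -0.15509794] [0.09795531 0.00232904] -0.09180863279747165
1230 [-0.3124076  -0.30948721] [-0.27395079 -0.11122034] -0.20072041440855035
222 [-0.28792392 -0.22881043] [-0.27175144 -0.16210132] -0.19655912993785563
207 [ 0.15310355 -0.3876855 ] [ 0.16773649 -0.29917277] -0.34640407700221276
220 [-0.10940366 -0.38755556] [-0.09520625 -0.3034483 ] -0.35021423314750133
5454 [-0.1795101  -0.44591502] [ 0.3895468 -0.4030188] -0.43117897401841526
(array([ 0.71998419, -0.19966003]), 66.4056396484375, 34.515892028808594, 63.70363235473633) [ 0.13779579 -0.40659787]
(array([ 0.6151944 , -0.24592184]), 53.965885162353516, 26.81380844116211, 15.854231834411621) [ 0.02737208 -0.43705539]
(array([ 0.58769476, -0.35318759]), 53.07988357543945, 28.07094955444336, 5.897401332855225) [-0.01550226 -0.53915319]
(array([ 0.46267245, -0.35930356]), 54.14305877685547, 27.848651885986328, -21.377525329589844) [-0.14007681 -0.52693991]
(array([ 0.44508362, -0.26026025]), 53.42246627807617, 26.21976661682129, 22.038999557495117) [-0.14300841 -0.42638968]
```

View pics/w5.png

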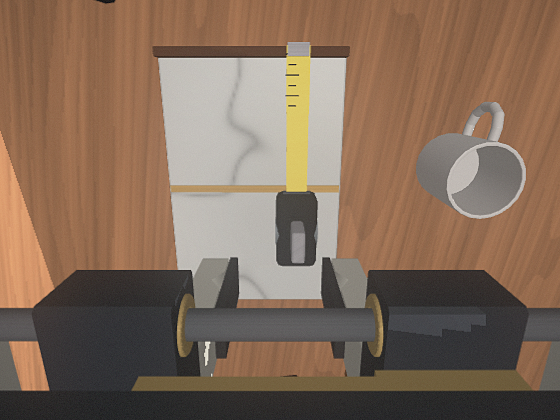

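```bash
cat > pp.py <<'E'
from b import *
def near(c,exp,zlo,zhi,rad=0.06):
    C=cloud(c); m=(C[...,2]>zlo)&(C[...,2]<zhi)&(np.hypot(C[...,0]-exp[0],C[...,1]-exp[1])<rad)
    best=None
    for k in comps(m,60):
        r=rect(C[k])
        if 40<r[1]<68 and 16<r[2]<36: best=r if best is None or k.sum()>best[4] else best; best=(*r,k.sum()) if len(best)==4 else best
    return best
def wrap(a): return (a+90)%180-90
def flip(p,a):  # orientation nearest the present last joint
    q=robot.read_qpos(); c=[]
    for o in (0,180):
        j=robot.ik(p,down(a+o))
        if j is not None: c.append((abs(j[5]),o))
    return down(a+min(c)[1])
def pick(exp,ang,cross=False):
    off=90 if cross else 0
    p=np.array([*exp,0.15]); robot.move_gripper(1.0); robot.goto(p,flip(p,ang+off))
    c=grab('wrist'); r=near(c,exp,0.02,0.042); print('seen',r)
    if r is None: save(c,'lost.png'); return False
    a=ang+wrap(r[3]-ang); x,y=r[0]
    if abs(x-exp[0])+abs(y-exp[1])>0.025: print('MOVED')
    robot.servo_line([x,y,0.06],flip([x,y,0.06],a+off),speed=0.15); robot.servo_line([x,y,0.004],speed=0.1)
    robot.move_gripper(0.0); w=robot.read_grip_width()*88; robot.servo_line([x,y,0.12],speed=0.15)
    print('width',w,robot.read_grip_width()*88,robot.read_force()); return abs(w-(24 if cross else 54))<6
def place(yb,cross=False,xb=-0.027):
    p=B(xb,yb,0.12); robot.goto(p,flip(p,A+(90 if cross else 0)))
    robot.servo_line(B(xb,yb,0.03),speed=0.12); w=robot.read_grip_width()*88; robot.servo_line(B(xb,yb,0.0175),speed=0.04); print('w',w,np.round(robot.read_force(),1))
    robot.move_gripper(min(1,(w+16)/88)); robot.servo_line(B(xb,yb,0.12),speed=0.15)
E
python3 - <<'E'
from pp import *
import pickle
c=pickle.load(open('w5.pkl','rb')); print('case front edge',inB(onplane(c,[[297,191.5]],0.048)[0]))
t=grab('top'); C=cloud(t); m=(C[...,2]>.09)&(C[...,2]<.11)&(C[...,0]>.6)&(C[...,1]<-.1)&(C[...,1]>-.3)
print('jar',rect(C[m]))
if pick([0.6151,-0.2459],15.9,True): place(-0.093,True)
print(robot.read_t()); robot.servo_line(B(-0.027,-0.13,0.2)); c=grab('wrist'); save(c,'w6.png')
E
```

```text
case front edge [ 0.0483023  -0.14636351  0.048     ]
jar (array([ 0.7387666 , -0.21016319]), 63.13456344604492, 61.058258056640625, -3.9454574584960938)
seen (array([ 0.61758435, -0.24987271]), 54.24599838256836, 23.395915985107422, 15.056170463562012, np.int64(1618))
width 0.21000409037604773 0.2259594560972353 [-0.24795798 -0.49474512  0.04697206]
33.1833
```

View pics/w6.png

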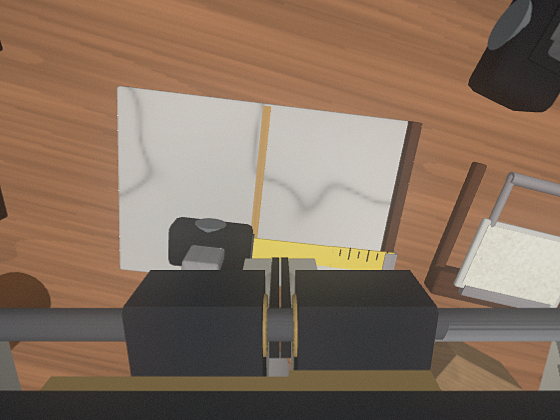

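Run:
```python
from pp import *
import pickle
c=pickle.load(open('w5.pkl','rb')); g=c['im'].sum(2)/3
for u in (282,285,312): print(u,g[180:205,u].astype(int))
for z in(0.012,0.048): print(z,[inB(p)[1].round(4) for p in onplane(c,[[283,v] for v in (186,188,190,192,194,196,198,200)],z)])
t=grab('top'); save(t,'t7.png',(300,150,460,300),4)
for r in slices(t): print(r[0].round(4),r[3])
robot.goto([0.6176,-0.25,0.15],flip([0.6176,-0.25,0.15],105)); c=grab('wrist'); r=near(c,[0.6176,-0.25],0.02,0.042); print(r); save(c,'w7.png')
```

```text
282 [181 185 182 187 184 151 137 148 144 141 153  70  59  68  66  67  69  71
  67  73  71  71  70  72  72]
285 [184 185 187 186 185 145 139 140 140 138 123  73  87  99  73  65  68  67
  67  65  68  71  70  71  69]
312 [186 185 185 187 183 148 142 146 146 142 152 147  59  61  64  64  64  68
  65  68  65  67  68  69  68]
0.012 [np.float64(-0.149), np.float64(-0.1514), np.float64(-0.1538), np.float64(-0.1563), np.float64(-0.1587), np.float64(-0.1611), np.float64(-0.1636), np.float64(-0.166)]
0.048 [np.float64(-0.1403), np.float64(-0.1425), np.float64(-0.1447), np.float64(-0.1469), np.float64(-0.1491), np.float64(-0.1514), np.float64(-0.1536), np.float64(-0.1558)]
[ 0.72   -0.1997] 63.70363235473633
[ 0.6154 -0.2459] 15.854233741760254
[ 0.5876 -0.3532] 6.68959903717041
[ 0.4627 -0.3593] -21.377525329589844
[ 0.4451 -0.2603] 22.038999557495117
[0.4428 0.1669] 55.65421676635742
[0.3798 0.2368] 84.24440002441406
(array([ 0.6175744 , -0.25004463]), 54.37043762207031, 23.745121002197266, 15.411537170410156, np.int64(1661))
```

View pics/w7.png

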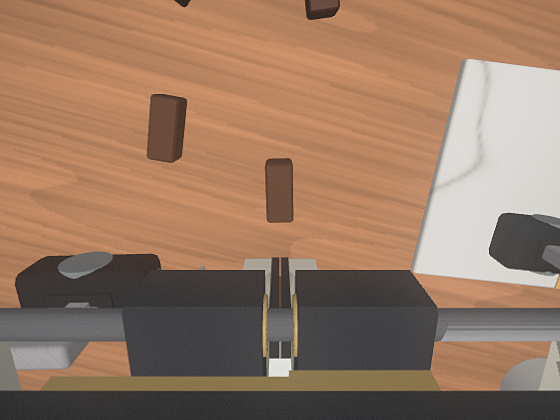

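Run:
```python
from pp import *
import pickle
print(robot.read_position(),robot.read_grip_width())
R=np.array(robot.read_tcp_rot()); 
for o in (90,270):
    R=down(A+o)
    if R[:,0]@XB<0:
        robot.goto(B(0.048+0.082,-0.1513,0.14),R); break
c=grab('wrist'); pickle.dump(c,open('w8.pkl','wb')); print(inB(c['T'][:3,3]))
save(c,'w8.png',(200,20,360,170),4)
print(project(c,B(0.048,-0.1513,0.012)),project(c,B(0.048,-0.1513,0.048)),project(c,B(0.048,-0.1553,0.012)),project(c,B(0,-0.1513,0.012)))
```

```text
[ 0.61793976 -0.24874892  0.15068045] 0.004484216110102341
[ 0.04733426 -0.15180312  0.33034947]
[[280.17490578  95.81679343]] [[280.25236719  95.92417256]] [[275.34372833  95.81835728]] [[280.18114814  32.07164885]]
```

View pics/w8.png

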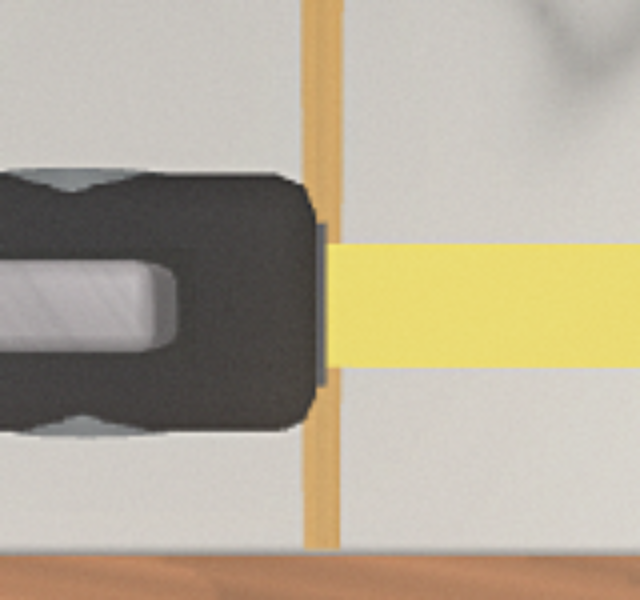

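Run:
```python
from pp import *
r=robot.move_gripper(1.0); print(r,robot.read_grip_width())
p=[0.6165,-0.248]; R=flip([*p,0.15],105.4)
robot.goto([*p,0.15],R); robot.servo_line([*p,0.05],speed=0.15); print(robot.read_grip_width(),np.round(robot.read_position(),4))
robot.servo_line([*p,0.004],speed=0.1); print(np.round(robot.read_position(),4),robot.read_force())
robot.move_gripper(0.0); print(robot.read_grip_width()*88,robot.read_finger_force(),np.round(robot.read_position(),4))
```

```text
False 0.9978446738845872
1.0014388293832468 [ 0.6174 -0.2478  0.0508]
[ 0.6168 -0.2482  0.0044] [-0.42776086 -0.10210474  0.00561624]
-0.06185973070088939 0.0 [ 0.6165 -0.248   0.004 ]
```

Run:
```python
from pp import *
c=grab('wrist'); save(c,'w9.png'); t=grab('side'); save(t,'s9.png',(220,220,420,370),4)
```

```text
(no output)
```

View pics/s9.png

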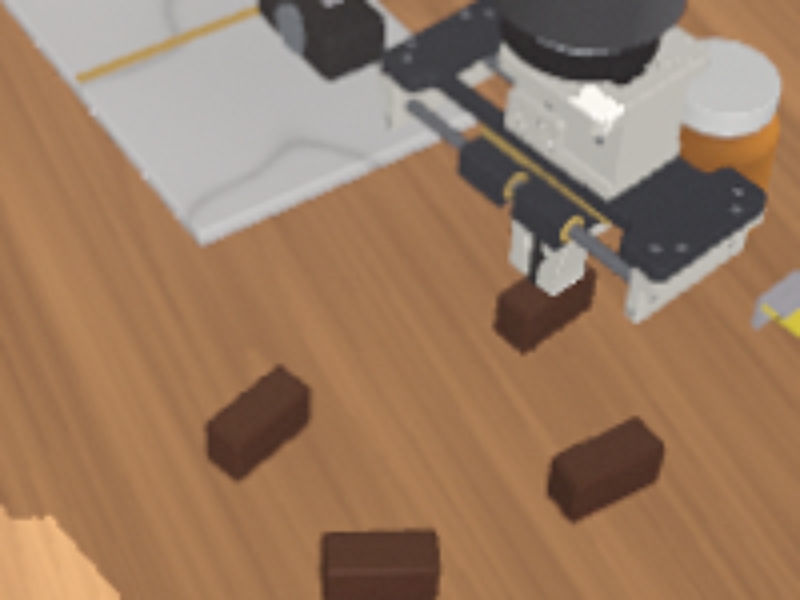

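Run:
```python
from pp import *
s=grab('side'); p=np.array(robot.read_position()); print(p,np.array(robot.read_tcp_rot())[:,2],robot.read_qpos())
for dz in (0,.019,.03,.04): print(dz,(project(s,p+[0,0,dz])-[220,220])*4)
for q in ([.6165,-.248,0.03],[.6165,-.248,0]): print((project(s,q)-[220,220])*4)
C=cloud(s); 
for u,v in ((555,280),(535,310),(560,200),(520,250)): print(C[220+v//4,220+u//4])
```

```text
[ 0.61652573 -0.24798159  0.00401616] [ 6.73356340e-05  1.21154704e-05 -9.99999998e-01] [-5.13616996e+00  2.91409097e+01 -1.30894666e+01 -1.40026566e-03
 -4.77658433e+01 -6.94598027e+01]
0 [[535.90314661 311.39752117]]
0.019 [[539.4256718 287.2891017]]
0.03 [[541.49810027 273.05339976]]
0.04 [[543.40351784 259.93083397]]
[[540.71353504 278.31329101]]
[[535.14295967 316.4553924 ]]
[ 0.6097111  -0.26725077  0.05085406]
[ 0.60222908 -0.2639314   0.02953875]
[ 0.59676531 -0.28166705  0.12696365]
[ 0.60478871 -0.24241277  0.05260237]
```

Run:
```python
from pp import *
for z in (0.004,0.06):
    robot.servo_line([0.6165,-0.248,z]); 
    c=grab('wrist'); C=cloud(c); s=grab('side'); S=cloud(s)
    print(z,robot.read_position()[2],'wrist ground',np.median(C[20:120,300:420].reshape(-1,3),0))
    m=(np.hypot(S[...,0]-.6165,S[...,1]+.248)<0.05)&(S[...,2]>0.02); print(np.sort(S[m][:,2]).round(3)[::40])
    # finger lowest point estimate: gripper-coloured (bright, low sat) pixels
    H=hsv(s); k=m&(H[...,1]<60)&(H[...,2]>120); print('white finger min z',np.percentile(S[k][:,2],[0,2,10,50]),k.sum())
```

```text
0.004 0.004000726657851325 wrist ground [ 0.51518445 -0.23524156  0.00144196]
[0.02  0.025 0.028 0.03  0.031 0.041 0.047 0.054 0.06  0.068 0.105 0.109
 0.113 0.116 0.118 0.121 0.123 0.124 0.125 0.125 0.126 0.127 0.13  0.137
 0.139 0.142 0.144 0.147 0.151 0.154 0.157 0.161 0.165 0.168 0.17  0.189
 0.195 0.199 0.2   0.201 0.201 0.202 0.203 0.204 0.206 0.208 0.209 0.21
 0.211 0.213 0.229 0.231 0.233 0.234 0.236 0.238 0.24  0.242 0.243 0.245
 0.247 0.249 0.25  0.253 0.254 0.255 0.257 0.259 0.261 0.262 0.264 0.266
 0.267 0.269 0.271 0.273 0.274 0.276 0.278 0.279 0.281 0.283 0.284 0.286
 0.288 0.289 0.291 0.292 0.294 0.295 0.297 0.299 0.3   0.302 0.304 0.305
 0.306 0.308 0.309 0.311 0.312 0.314 0.315 0.317 0.319 0.32  0.322 0.323
 0.325 0.326 0.328 0.329 0.33  0.332 0.333 0.335 0.337 0.338 0.34  0.343
 0.344 0.346 0.347 0.348 0.349 0.35  0.352 0.354 0.363 0.366 0.368 0.369
 0.37  0.372 0.373 0.374 0.375 0.377 0.378 0.379 0.381 0.382 0.384 0.385
 0.386 0.388 0.389 0.39  0.392 0.393 0.394 0.395 0.397 0.398 0.399 0.4
 0.401 0.403 0.404 0.405 0.406 0.408 0.409 0.41  0.412 0.413 0.414 0.415
 0.
[... 1684 characters left out ...]
451 0.452 0.453 0.454 0.455 0.456 0.457
 0.458 0.46  0.461 0.462 0.463 0.464 0.465 0.466 0.467 0.468 0.469 0.47
 0.472 0.473 0.474 0.475 0.476 0.477 0.478 0.479 0.48  0.481 0.482 0.483
 0.484 0.485 0.486 0.487 0.488 0.489 0.49  0.491 0.492 0.494 0.495 0.496
 0.497 0.498 0.499 0.5   0.502 0.502 0.503 0.504 0.505 0.506 0.507 0.508
 0.509 0.511 0.511 0.512 0.514 0.515 0.515 0.517 0.518 0.519 0.52  0.521
 0.521 0.522 0.523 0.524 0.525 0.527 0.527 0.528 0.528 0.529 0.529 0.529
 0.529 0.53  0.53  0.53  0.53  0.531 0.531 0.531 0.531 0.531 0.532 0.532
 0.532 0.532 0.532 0.532 0.533 0.533 0.533 0.533 0.533 0.533 0.533 0.534
 0.534]
white finger min z [0.09273095 0.10158429 0.16331645 0.40095467] 2317
```

Run:
```python
from pp import *
robot.servo_line([0.6165,-0.248,0.1])
robot.servo_line([0.53,-0.29,0.06]); robot.servo_line([0.53,-0.29,0.006])
z=0.006
while z>-0.04:
    z-=0.002; robot.servo_line([0.53,-0.29,z],speed=0.03); F=robot.read_force()
    if F[2]>3: break
print(z,F,robot.read_position()); robot.servo_line([0.53,-0.29,0.06]); print(robot.read_t())
c=grab('wrist'); s=grab('side'); im=np.vstack([c['im'][200:420,130:430],s['im'][170:390,130:430]]); cv2.imwrite('pics/comb.png',cv2.resize(im[...,::-1],None,fx=1.35,fy=1.35))
```

```text
-0.032000000000000015 [-5.60852249  3.11315661 15.39992883] [ 0.53007289 -0.29004678 -0.03036283]
51.9667
```

View pics/comb.png

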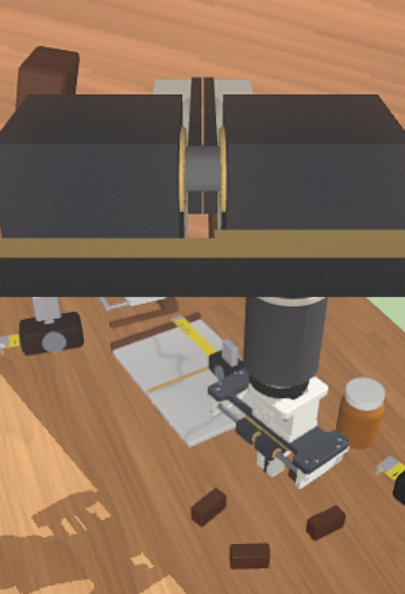

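```bash
sed -i 's/robot.servo_line(\[x,y,0.004\]/robot.servo_line([x,y,-0.024]/; s/B(xb,yb,0.03),speed=0.12/B(xb,yb,0.005),speed=0.12/; s/B(xb,yb,0.0175)/B(xb,yb,-0.0125)/' pp.py
python3 - <<'E'
from pp import *
robot.servo_line([0.53,-0.29,0.12])
t=grab('top'); P=[r for r in slices(t) if r[0][1]<-0.2 and r[2]<31]; print([(r[0].round(3).tolist(),round(r[3])) for r in P])
if pick([0.6165,-0.248],15.4,True): place(-0.093,True)
print(robot.read_t(),np.round(robot.read_force(),1))
E
```

```text
[([0.463, -0.359], -21), ([0.445, -0.26], 22)]
seen (array([ 0.61731311, -0.24991106]), 53.47087097167969, 23.847864151000977, 15.894791603088379, np.int64(1667))
width 24.070695604773036 23.515014233269714 [ 0.07699467 -0.56895845 -1.24184803]
w 23.99889297020559 [-2.8 -0.1  7. ]
63.825 [ 0.1  0.3 -0.6]
```

```bash
sed -i 's/-0.0125/-0.0115/' pp.py
python3 - <<'E'
from pp import *
t=grab('top')
for r in slices(t): 
    if r[2]<32: print(inB([*r[0],0]).round(4)[:2],r[0],wrap(r[3]-A))
ok=pick([0.5877,-0.3532],6.3)
if ok: place(-0.123)
print(robot.read_t())
if ok and pick([0.4627,-0.3593],-21.4): place(-0.063)
print(robot.read_t())
E
```

```text
[-0.0156 -0.5392] [ 0.58763568 -0.35319952] -1.7104009628295955
[-0.1207 -0.3872] [ 0.46141995 -0.2181828 ] 12.4353042602539
[-0.1401 -0.5269] [ 0.46267245 -0.35930356] -29.777525329589842
seen (array([ 0.58943414, -0.35760818]), 53.65717315673828, 24.47922134399414, 5.135187149047852, np.int64(1741))
width 53.779914325341096 54.118051582286284 [0.5188783  1.50751592 0.12754957]
w 53.80611833783941 [ 0.1  0.2 -0.1]
74.8
seen (array([ 0.463703  , -0.36407132]), 53.72826385498047, 24.378074645996094, -21.215721130371094, np.int64(1767))
width 53.99044405802386 53.752435079611246 [ 0.06373199 -0.37073521 -0.6340401 ]
w 54.11718857754276 [-0.1 -0.3 -1.7]
85.475
```

Run:
```python
from pp import *
if pick([0.463,-0.221],20.8): place(-0.033)
print(robot.read_t())
R=down(A+90); R=R if R[:,0]@XB<0 else down(A+270)
robot.goto(B(0.048+0.082,-0.09,0.17),R)
c=grab('wrist'); cv2.imwrite('pics/w12.png',c['im'][:260,60:480,::-1])
C=cloud(c)
D=np.stack([(C-RO)@XB,(C-RO)@YB],-1)
m=(C[...,2]>.036)&(C[...,2]<.05)&(D[...,0]>-.1)&(D[...,0]<.02)&(np.abs(D[...,1]+.08)<.08)
for k in comps(m,100):
    r=rect(C[k]); print(inB([*r[0],0]).round(4)[:2],r[1:3],wrap(r[3]-A),np.median(C[k][:,2]))
m=(C[...,2]>.08)&(C[...,2]<.11)&(abs(D[...,0]-.048)<.05)
for k in comps(m,100): r=rect(C[k]); print('grip',inB([*r[0],0]).round(4),r[1:3],np.median(C[k][:,2]))
```

```text
seen (array([ 0.4628493 , -0.22184436]), 53.700870513916016, 23.577211380004883, 21.01605224609375, np.int64(1717))
width 53.855851751666236 54.099598023879146 [-0.38588835  0.82479315  0.80109595]
w 54.22513107734678 [-0.3 -0.8 -0.2]
95.5167
[-0.0117 -0.1232] (24.014543533325195, 22.909547805786133) -89.3918794631958 0.04334885145844178
[-0.0119 -0.0929] (23.723575592041016, 22.341520309448242) -89.31664218902588 0.04339606170719312
[-0.0117 -0.063 ] (23.973758697509766, 22.941612243652344) -89.57707633972169 0.043431627120494976
[-0.0119 -0.0327] (24.379070281982422, 23.051889419555664) 89.5496784210205 0.043377270876511165
grip [ 0.0479 -0.1941  0.    ] (33.859352111816406, 13.661474227905273) 0.09032353693098172
```

View pics/w12.png

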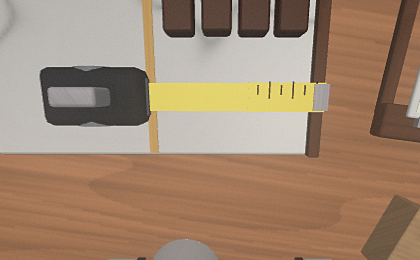

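Run:
```python
from pp import *
import pickle
t=pickle.load(open('top0.pkl','rb')); print(onplane(t,np.array([[203,347],[254,347],[198,300],[261,300]])/1.4,0.034).round(3))
robot.servo_line(B(0.10,-0.02,0.2)); p=[0.47,0.33,0.17]
robot.goto(p,flip(p,0)); c=grab('wrist'); pickle.dump(c,open('w13.pkl','wb')); save(c,'w13.png')
C=cloud(c); m=(C[...,2]>.022)&(C[...,2]<.055)&(C[...,0]>.38)&(C[...,0]<.68)&(abs(C[...,1]-.33)<.1)
for k in comps(m,200):
    print(rect(C[k]),np.percentile(C[k],[2,50,98],axis=0).round(3).tolist())
for x in np.arange(.42,.62,.01):
    k=m&(abs(C[...,0]-x)<.005)&(abs(C[...,1]-.33)<.04); print(round(x,2),k.sum(),np.median(C[k][:,2]).round(4) if k.any() else '')
print(robot.read_qpos(),np.array(robot.read_tcp_rot())[:,0].round(2))
```

```text
[[0.446 0.371 0.034]
 [0.448 0.265 0.034]
 [0.543 0.385 0.034]
 [0.545 0.253 0.034]]
(array([0.38546933, 0.24889124]), 37.666805267333984, 10.915303230285645, 89.98540496826172) [[0.38, 0.231, 0.024], [0.387, 0.248, 0.048], [0.391, 0.266, 0.053]]
(array([0.52125952, 0.31905292]), 150.9524383544922, 149.09385681152344, 0.8513002991676331) [[0.449, 0.254, 0.026], [0.539, 0.313, 0.04], [0.594, 0.38, 0.043]]
(array([0.66560059, 0.33237714]), 104.62545776367188, 29.170368194580078, 89.73055267333984) [[0.652, 0.282, 0.023], [0.668, 0.318, 0.05], [0.679, 0.379, 0.053]]
0.42 0 
0.43 0 
0.44 0 
0.45 904 0.0426
0.46 326 0.0407
0.47 85 0.0403
0.48 70 0.0401
0.49 75 0.04
0.5 857 0.0397
0.51 964 0.0401
0.52 953 0.04
0.53 952 0.0398
0.54 955 0.0397
0.55 956 0.0396
0.56 953 0.0393
0.57 968 0.0394
0.58 817 0.0395
0.59 608 0.0274
0.6 58 0.0263
0.61 0 
[ 5.44792140e+01  1.22326349e+01 -1.44527825e+01  1.19422966e-02
 -6.33229989e+01 -5.46691972e+01] [-0. -1.  0.]
```

```bash
cat > s.py <<'E'
from pp import *
import pickle
c=pickle.load(open('w13.pkl','rb')); C=cloud(c)
m=(C[...,2]>.036)&(C[...,2]<.05)&(C[...,0]>.43)&(C[...,0]<.458)&(abs(C[...,1]-.318)<.06)
P=C[m]; r=rect(P); print(r)
b=np.polyfit(P[:,1],P[:,0],1); print('slope',b)
u=np.array([-b[0],1.]);   # along bar ~ +y
sx=np.array([1,-b[0]]); sx/=np.linalg.norm(sx); ang=np.degrees(np.arctan2(sx[1],sx[0])); print(ang)
bar=np.array(r[0])
E
python3 - <<'E'
from s import *
robot.move_gripper(0.38)
x,y=bar; robot.servo_line([x,y,0.06],flip([x,y,0.06],ang),speed=0.12)
robot.servo_line([x,y,-0.010],speed=0.06); print(np.round(robot.read_force(),1))
robot.move_gripper(0.0); w=robot.read_grip_width()*88; print('w',w,robot.read_finger_force(),np.round(robot.read_force(),1),robot.read_t())
E
```

```text
(array([0.45158801, 0.3180838 ]), 107.63459777832031, 12.303497314453125, -89.56312891840935)
slope [-0.01569324  0.45684992]
0.8990825889926111
[0.5 0.3 0.5]
w 10.7209418629112 29.99969244003296 [0.8 0.6 1.3] 102.25
```

Run:
```python
from s import *
p0=np.array(robot.read_position()); s3=np.array([*sx,0])
for q in range(4,62,4):
    t=np.radians(min(q,61)); robot.servo_line(p0+0.13*((1-np.cos(t))*s3+np.sin(t)*np.array([0,0,1])),speed=0.08)
    if q%12==0 : print(q,np.round(robot.read_force(),1),round(robot.read_grip_width()*88,1))
t=np.radians(61); robot.servo_line(p0+0.13*((1-np.cos(t))*s3+np.sin(t)*np.array([0,0,1])),speed=0.05)
print(np.round(np.array(robot.read_position())-p0,4),robot.read_t(),robot.read_grip_width()*88)
c=grab('side'); S=cloud(c); t=grab('top'); T=cloud(t)
for n,cc in (('side',S),('top',T)):
    m=(cc[...,0]>.46)&(cc[...,0]<.6)&(abs(cc[...,1]-.318)<.055)&(cc[...,2]>.02)&(cc[...,2]<.13)
    P=cc[m]; print(n,m.sum(),np.degrees(np.arctan(np.polyfit(P[:,2],P[:,0],1)[0])) if m.sum()>20 else '')
```

```text
(array([0.45158801, 0.3180838 ]), 107.63459777832031, 12.303497314453125, -89.56312891840935)
slope [-0.01569324  0.45684992]
0.8990825889926111
12 [ 4.3 -1.8 -1.1] 11.1
24 [ 2.3 -1.8 -1.4] 10.9
36 [-4.6 -1.1  4.6] 11.1
48 [-10.1  -0.1  12. ] 11.4
60 [-10.1  -1.9  12.8] 11.0
[0.066  0.001  0.1151] 106.5 10.889983735314194
side 211 -23.698487850111324
top 372 -29.947486297692496
```

Run:
```python
from pp import *
robot.move_gripper(0.35); print(np.round(robot.read_force(),1)); p=np.array(robot.read_position())
robot.servo_line(p+[0,0,0.10],speed=0.1)
robot.servo_line(p+[-0.1,0.05,0.15],speed=0.2)
robot.goto([0.26,0.6,0.25],flip([0.26,0.6,0.25],0)); print(robot.read_t())
c=grab('side'); S=cloud(c); t=grab('top'); T=cloud(t)
for n,cc in (('side',S),('top',T)):
    m=(cc[...,0]>.47)&(cc[...,0]<.6)&(abs(cc[...,1]-.318)<.04)&(cc[...,2]>.05)&(cc[...,2]<.2)
    P=cc[m]; b=P[P[:,2]>np.percentile(P[:,2],97)].mean(0); print(n,m.sum(),'slope deg',90+np.degrees(np.arctan(np.polyfit(P[:,2],P[:,0],1)[0])),'bar',b)
X=cloud(t); m=(X[...,2]>.036)&(X[...,2]<.05)
for r in slices(t):
    q=inB([*r[0],0]); 
    if q[1]>-.2: print('slice',q.round(3),r[1:])
im=np.hstack([c['im'][60:300,130:430],t['im'][150:290,120:340][:, :]] if 0 else [c['im'][60:300,130:430],cv2.resize(t['im'][150:270,120:330],(420,240))]); cv2.imwrite('pics/fin.png',im[...,::-1])
```

```text
[-0.3 -0.1 -0. ]
110.1917
side 76 slope deg 58.79245043159095 bar [0.51688836 0.32669726 0.15510414]
top 473 slope deg 59.425092627645455 bar [0.51672157 0.31553267 0.15737606]
slice [-0.028 -0.121  0.   ] (51.03976058959961, 21.75319480895996, 8.064301490783691)
slice [-0.029 -0.091  0.   ] (50.96150207519531, 21.980119705200195, 9.176641464233398)
slice [-0.028 -0.031  0.   ] (50.62935256958008, 23.25267791748047, 8.451241493225098)
slice [-0.028 -0.061  0.   ] (49.063133239746094, 23.054386138916016, 1.2262619733810425)
```

View pics/fin.png

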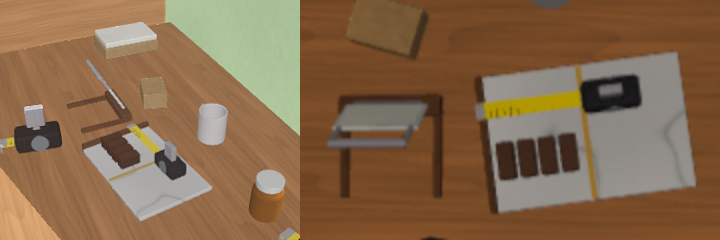

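The final picture shows the sign raised to about 60°, four slices in a row between rail and strip, and the ruler hooked with its case front on the strip. The jar, mug and carton have not moved.

```bash
python3 -c "
from rig import robot
print(robot.job_done())"
```

```text
the job is handed in; nothing more can be done
None
```

I handed the job in at about 110 s: the ruler is hooked over the rail and locked with its case front on the brass strip, the four slices lie in a row about 25 mm from the ruler's case, and the sign stands at about 60°.

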